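# Seat the control card of the brake lathe in its rack

### The job

The control card stands part-way out of its rack. Push it along its two card guides until it meets the connector at the back, with both ejector levers still swung open; then swing both levers fully closed across the front of the card, so that they press it fully home. Leave the things lying around it where they are.

Things in the scene. Friction and masses are not known exactly. Their poses are not given: they have to be found in the camera images.
- rack: Open-topped grey steel rack fixed to the bench, 154 mm wide over its side walls, 235 deep, 70 high. Origin: on the bench, middle of its mouth; x points level into the rack (the way the card goes, away from the robot), y left, z up. White guides along x inside the walls (x = 14 to 150 mm) hold the card's edges, underside at z = 40 mm. In front of x = 12 mm only card and levers rise above z = 40 mm.
- rack_connector (a point): Middle of the front face of the black spring connector at the back of the rack, x = 142 mm in the rack's frame when untouched. The card's rear edge meets it 8 mm before home; it pushes the card back with 2 to 6 N, so the card stays home only while the closed levers hold it. A solid stop lies 2.5 mm beyond home. Leave the card loosely against it before closing the levers.
- card_front (a point): The card: green circuit board 140 mm wide (y), 150 long (x), 3 thick, with parts up to 37 mm high on it, 0.35 kg, and an upright aluminium front plate 140 wide, 30 high, 6 thick. This point: middle of the plate's outer (front) face, half-way up. Axes as the rack's. It starts in the guides, 45 to 70 mm short of home; at home this point is at x = 0, y = 0, z = 50 mm in the rack's frame.
- lever_left (a joint): Left (+y) ejector lever, rad: 0 = closed across the card's front, tip to the middle (stop); 1.57 = straight out of the rack; more = splayed outwards, to 2.4. Aluminium bar, black end, 64 mm long from its upright hinge, 8 thick, z = 40 to 60 mm. Stiff (3 N at the tip), stays put. In the last 0.5 rad its heel drives the card home (3 to 10 N at the tip). The card passes only if both exceed 1.55.
- lever_right (a joint): The same for the right (-y) lever, its mirror image: 0 = closed, grows as it swings open.
- lever_left_hinge (a point): Axis of the left lever's hinge at the lever's mid height; x = -7, y = +84, z = 50 mm in the rack's frame. The bar's centre line passes through it.
- lever_right_hinge (a point): Axis of the right lever's hinge at mid height; x = -7, y = -84, z = 50 mm in the rack's frame.
- lever_left_tip (a point): Free end of the left lever, on its centre line, at mid height, 64 mm from the hinge.
- lever_right_tip (a point): Free end of the right lever, on its centre line, at mid height, 64 mm from the hinge.
- screwdriver: Bystander: a screwdriver lying on the bench beside the rack; leave it.
- can: Bystander: a closed can, 66 mm across, 85 mm high, standing; leave it. Origin under its centre.
- carton: Bystander: a small white box 90 x 70 x 60 mm; leave it. Origin under its centre.
- collar: Bystander: a steel collar 68 mm across, 25 mm high, lying flat; leave it. Origin under its centre.
Not all that is in view belongs to the job. What is meant by the part that bears card_front is not blue or pink, and is the smaller of those in its own colour.

How it is judged:
By the outcome, as a careful person would: the job done as asked, in the order asked, and still so for the second after the job is handed in, with the robot touching nothing.
It also fails if it takes over 64 s, if anything falls off the work surface, if the arm or the gripper's body presses on something with over 40 N, if the wrist force passes 120 N, or if a joint passes its speed limit or range.

### The arm

A 6-joint arm with a two-finger parallel gripper is mounted at the origin on the work surface. World frame = base frame: x ahead of the robot, y to its left, z up, the work surface at z = 0. Lengths are in m, angles in rad, forces in N, time in s.
With the tool pointing down it reaches from about 0.375 to 0.9 m from the base axis. Payload 3.1 kg.
Tool frame: the origin (TCP) lies where the fingers leave the gripper's body, on its centre line; the fingertips stand 73 mm ahead of it and the grasp point (between the pads) lies 54 mm ahead of it; z points along the fingers, y is the line along which they close (so a half turn about z gives the same grasp; the last joint's range is limited). The gripper opens to 85 mm and grips with 20 to 120 N. Pads are 22 mm wide; open, the fingers measure 114 mm over their backs; the gripper's body (76 mm by 85 mm) begins 54 mm behind the grasp point. The pads swing forward as they close: fully open they stand 13 mm farther back than shut.
Start: joints at [-1.502, 0.527, 1.433, -0, 1.181, -0.178], TCP at [0.153, -0.606, 0.304] pointing down, gripper open.
Joint ranges: [-3.08, 3.08], [-0.75, 2.2], [0.22, 2.44], [-1.43, 4.57], [0, 2.65], [-2.85, 2.85]. Speed limits (rad/s): [2.79, 2.79, 3.14, 3.14, 3.14, 3.14].

### API

Orientations are given as a unit quaternion [x, y, z, w].
In Python, from station import manip gives the robot as it stands.
- The arm moves only by the shell command python3 -m crank 'ROWS' [FORCE]. ROWS is JSON, a list of rows, each an object with "dp": the shift along the tool's x, y, z normalised to -1 to 1, where 1 is 50 cm, a list of three; "delta_rot": the turn, a rotation vector about the tool's x, y, z normalised to -1 to 1, where 1 is 2 pi rad, a list of three; "fingers": the opening, from -1 (shut) to 1 (fully open). A call has 1 to 12 rows; each row shifts and turns the commanded pose from where the row before left it, along the tool's axes as they then stand; what a row does not reach is not made up. A row lasts 1/12 s, in which the tool goes at most 41.7 mm and 7.16 degrees, less where a joint would pass 70% of its speed; a pose out of reach is approached as far as the arm can. A call with a number of a shift or a turn outside -1 to 1 is refused whole. A call with a gripper value outside its range is refused whole. The fingers move at their own pace and stop on an object; FORCE is the grip in N (left out, the last holds). Time passes only in rows, so rows that do not move let the fingers close. It gives the time, the measured TCP pose, the force, the opening and the grip force at its end, in the units of the state.
- manip.sense(): the state, without advancing time (a new reading comes with each control period).
- manip.snapshot(name): name is "scene" or "side" or "wrist"; returns (picture, depth): 420x560x3 uint8, red, green, blue; 420x560 float32, m along the optical axis (not along the pixel's ray), 0 where there is no reading.
- manip.camera_model(name): a dict with "fx", "fy", "cx", "cy" (pixels), "origin" and "attitude" of the camera in the world. Camera axes: x right, y up, looking along -z (the intrinsics and any distortion apply to the point x, -y, -z); pixel columns grow to the right and rows downward; lengths in m; the calibration is good to about 2 mm. A picture is of the moment at which its call begins: read the wrist's pose just before it. camera_model takes no time and is no camera call; for the wrist camera it gives the pose at the moment of the call.
- manip.sign_off(): hands the job in; it is judged then, once.
The state is a dict: "t": time; "q": joint angles; "qd": joint speeds; "tau": joint torques, N m; "tcp_pos": TCP position; "tool_rot": TCP orientation; "force": force on the tool from outside, world axes, zero at the start; "ft_torque": the same for the moment, N m; "finger_gap": opening from 0.0 (shut) to 1.0 (fully open); "gripper_force": force on a finger pad.
Only numpy, scipy, OpenCV 4.12 (cv2) and the standard library are available. Lean on these libraries where they do the work, as an engineer would, in place of code of your own. Each camera call takes 0.05 s, during which the arm holds its last target. There are 200 camera calls.

## Working session

There is one attempt and no reset: what is moved stays moved. The work goes in short steps, Python scripts to look and compute and a shell command to move; the robot and the scene stay as the last step left them, time stands still between calls to the robot, and variables do not carry over. Pictures are saved under pics/ and viewed, at most 10 in all, crops included, and the job is handed in when it is done.

```bash
mkdir -p pics; cat > h.py <<'E'
import numpy as np, cv2
from station import manip
from scipy.spatial.transform import Rotation as R
def snap(n,f):
    m=manip.camera_model(n); p,d=manip.snapshot(n)
    cv2.imwrite(f'pics/{f}.png',p[:,:,::-1]); np.savez(f'pics/{f}.npz',p=p,d=d,m=np.array(m,dtype=object)); return p,d,m
def load(f):
    z=np.load(f'pics/{f}.npz',allow_pickle=True); return z['p'],z['d'],z['m'].item()
def rot(m):
    a=np.array(m['attitude']); return a if a.shape==(3,3) else R.from_quat(a).as_matrix()
def xyz(f,u,v):
    p,d,m=load(f); z=d[int(v),int(u)]
    return np.array(m['origin'])+rot(m)@np.array([(u-m['cx'])/m['fx']*z,-(v-m['cy'])/m['fy']*z,-z])
def cloud(f):
    p,d,m=load(f); v,u=np.mgrid[:d.shape[0],:d.shape[1]]
    c=np.stack([(u-m['cx'])/m['fx']*d,-(v-m['cy'])/m['fy']*d,-d],-1)
    return c@rot(m).T+np.array(m['origin'])
def proj(f,P):
    m=load(f)[2]; c=(np.array(P)-m['origin'])@rot(m)
    return m['cx']+m['fx']*c[...,0]/-c[...,2], m['cy']-m['fy']*c[...,1]/-c[...,2]
E
python3 - <<'E'
from h import *
for n in('scene','side'):
    p,d,m=snap(n,n+'0'); print(m)
print(manip.sense())
E
```

```text
{'fx': 516.3706762592809, 'fy': 516.3706762592809, 'cx': 275.3842918029454, 'cy': 217.01778829999367, 'origin': array([ 1.024683  , -0.59260649,  1.17545801]), 'attitude': array([0.2655034 , 0.10559435, 0.35003928, 0.8920932 ])}
{'fx': 472.8188185755486, 'fy': 472.8188185755486, 'cx': 272.75143104358193, 'cy': 206.1323706754393, 'origin': array([0.37459916, 0.96770388, 0.72138351]), 'attitude': array([-0.03394223,  0.48374963,  0.87324112, -0.04779305])}
{'t': 0.1, 'q': array([-1.50250505e+00,  5.28396092e-01,  1.43377330e+00,  1.07634839e-05,
        1.18141486e+00, -1.78518300e-01]), 'qd': array([-0.000232  , -0.0021556 , -0.00132397, -0.0009225 , -0.00067391,
        0.00030839]), 'tau': array([-7.72288149e-05, -4.43305635e+01, -1.78586733e+01, -1.56817932e-04,
        3.88416258e-03, -8.55395371e-06]), 'tcp_pos': array([ 0.15267934, -0.60554382,  0.30301755]), 'tool_rot': array([ 9.92395047e-01,  1.23089718e-01,  5.98236615e-05, -9.94015942e-04]), 'force': array([ 0.28153018, -0.71484653, -0.18086094]), 'ft_torque': array([-0.00831474,  0.00065338, -0.00647035]), 'gripper_force': 0.0, 'finger_gap': 1.002182473566599}
```

View pics/scene0.png

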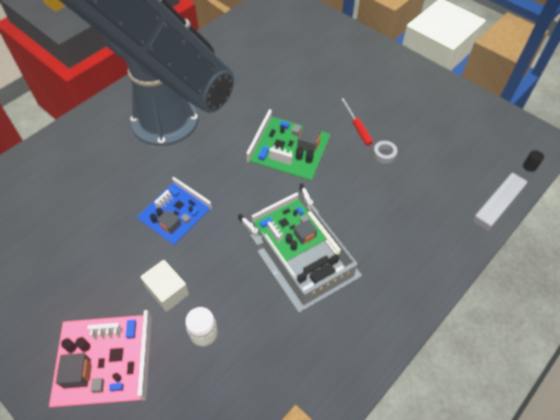

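View pics/side0.png

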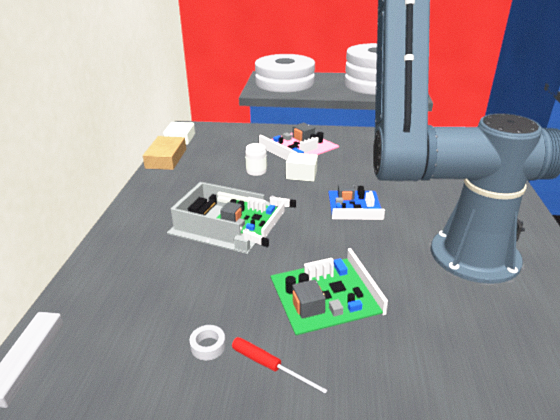

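Candidates: the green card in the rack (scene 290,232), the larger green card (290,145), blue (175,210) and pink (100,360). The one meant is the smaller green one, in the rack. I'll confirm it in an enlarged crop.

```bash
python3 - <<'E'
from h import *
p,d,m=load('scene0')
c=p[175:315,225:375]
cv2.imwrite('pics/c0.png',cv2.resize(c,None,fx=5,fy=4.0 if 0 else 4.2,interpolation=cv2.INTER_CUBIC)[:,:,::-1][:590])
C=cloud('scene0'); print('bench',np.median(C[330:360,400:450,2]))
P,D,M=load('side0')
C2=cloud('side0')
for nm,c in (('scene',C),('side',C2)):
    k=(c[...,0]>.4)&(c[...,0]<.9)&(c[...,1]>-.35)&(c[...,1]<.2)
    q=c[k&(abs(c[...,2]-.07)<.004)]
    print(nm,len(q)); 
    if nm=='scene': np.save('top.npy',q)
E
```

```text
bench -0.73800897146676
scene 771
side 723
```

View pics/c0.png

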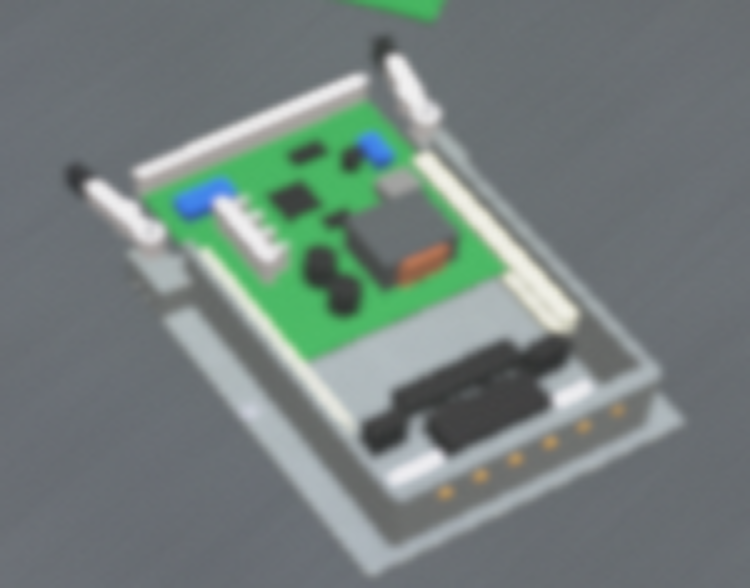

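The crop shows the smaller green card in the rack, with its plate from crop (140,180) to (365,80). The plate's front faces the robot. The left lever has its hinge at about (430,115) and tip at (383,45). The right lever has its hinge at (150,230) and tip at (75,175). Both are open, and I'll fit poses next.

```bash
python3 - <<'E'
from h import *
from scipy.optimize import least_squares
# scene px
def cp(u,v): return (225+u/5,175+v/4.2)
obs=[((.235,.077,.07),cp(660,370)),((.235,-.077,.07),cp(397,500))]
print([xyz('scene0',*cp(u,v)) for u,v in((655,370),(400,493),(430,112),(150,232),(383,47),(75,175),(250,128),(365,80),(140,178))])
tops=[]
for f in('scene0','side0'):
    c=cloud(f).reshape(-1,3); k=(abs(c[:,2]-.069)<.006)&(np.hypot(c[:,0]-.60,c[:,1]+.15)<.3)
    tops.append(c[k]); q=c[k]
    print(f,len(q),q.min(0),q.max(0))
    im=np.zeros((600,600),np.uint8)
np.save('tops.npy',np.vstack(tops))
# topdown plots around rack, both views, 1 px=1mm coloured by height
ctr=np.mean([xyz('scene0',*cp(655,370)),xyz('scene0',*cp(140,178))],0); print(ctr)
out=[]
for f in('scene0','side0'):
    c=cloud(f).reshape(-1,3);p=load(f)[0].reshape(-1,3)
    im=np.zeros((400,400,3),np.uint8)
    k=(c[:,2]>.03)&(c[:,2]<.12); c=c[k];p=p[k]
    u=np.round(200+(c[:,0]-ctr[0])*1000).astype(int);v=np.round(200-(c[:,1]-ctr[1])*1000).astype(int)
    ok=(u>=0)&(u<399)&(v>=0)&(v<399)
    for a,b,col in zip(u[ok],v[ok],p[ok]): im[b:b+2,a:a+2]=col
    out.append(im)
cv2.imwrite('pics/top.png',np.hstack(out)[:,:,::-1])
s=cv2.resize(load('side0')[0][165:265,155:315],None,fx=5,fy=5,interpolation=cv2.INTER_CUBIC)
cv2.imwrite('pics/s0.png',s[:,:,::-1])
E
```

```text
[array([ 0.76308735, -0.02824396,  0.06740669]), array([ 0.72479805, -0.17251509,  0.07259285]), array([0.56349458, 0.03692279, 0.06444561]), array([ 0.51721812, -0.12619998,  0.06474673]), array([0.50904744, 0.06197512, 0.05785169]), array([ 0.45621025, -0.1195367 ,  0.05665389]), array([ 0.50163641, -0.03517581,  0.06265604]), array([0.52181162, 0.03264702, 0.06363249]), array([ 0.48674472, -0.10212578,  0.06546566])]
scene0 1177 [ 0.41169579 -0.42138516  0.06300961] [0.7661439  0.03832153 0.07495704]
side0 1109 [ 0.40898454 -0.40304785  0.06300232] [0.76537439 0.07305039 0.07499639]
[ 0.62491603 -0.06518487  0.06643617]
```

View pics/top.png

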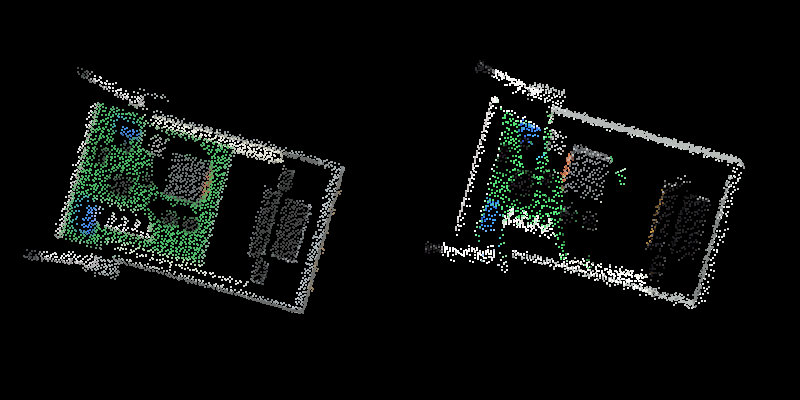

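View pics/s0.png

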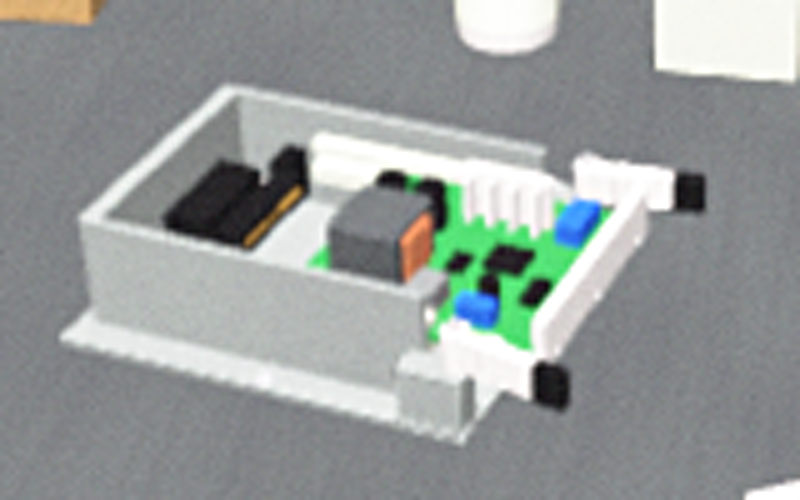

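The top view gives clear wall lines, both levers splayed outward, and the card plate as a straight line. Next I fit these numerically.

```bash
python3 - <<'E'
from h import *
from scipy.optimize import least_squares
A=[cloud(f).reshape(-1,3) for f in('scene0','side0')]
cols=[load(f)[0].reshape(-1,3).astype(int) for f in('scene0','side0')]
def loc(P,s):
    c,n=np.cos(s[2]),np.sin(s[2]); d=P[:,:2]-s[:2]
    return np.c_[d@[c,n],d@[-n,c]]
s0=np.array([.54,-.046,np.radians(-15)])
for nm,idx in (('scene',[0]),('side',[1]),('both',[0,1])):
    P=np.vstack([A[i] for i in idx]); P=P[(abs(P[:,2]-.069)<.005)]
    s=s0
    for tol in(.02,.008,.005):
        l=loc(P,s)
        w=(abs(abs(l[:,1])-.0755)<tol)&(l[:,0]>.02)&(l[:,0]<.235)
        r=(abs(l[:,0]-.2335)<tol)&(abs(l[:,1])<.07)
        def f(x):
            a=loc(P,x); return np.r_[abs(a[w,1])-.0755,a[r,0]-.2335]*1e3
        s=least_squares(f,s,loss='soft_l1').x
    print(nm,s[:2]*1e3,np.degrees(s[2]),w.sum(),r.sum())
np.save('rack.npy',s)
for i in(0,1):
    l=loc(A[i],s); z=A[i][:,2]; col=cols[i]
    br=col.min(1)>120
    k=br&(z>.045)&(z<.068)&(l[:,0]<-.03)&(l[:,0]>-.09)&(abs(l[:,1])<.068)
    print('card front',i,k.sum(),np.percentile(l[k,0],[5,20,50,80,95])*1e3, np.polyfit(l[k,1],l[k,0],1))
    for sg in(1,-1):
        k=(z>.035)&(z<.066)&(l[:,0]<.0)&(l[:,0]>-.09)&(sg*l[:,1]>.073)&(sg*l[:,1]<.13)
        q=(l[k]-[-.007,sg*.084])*[1,sg]; h=np.hypot(*q.T); q=q[(h>.02)&(h<.072)]
        a=np.arctan2(q[:,1],-q[:,0]) # 0=straight out
        print('lever',sg,len(q),1.5708+np.median(a),np.hypot(*q.T).max())
E
```

```text
scene [519.51811428 -39.27800119] -15.893914391148565 379 209
side [518.60433125 -34.625685  ] -15.673264858581646 415 93
both [519.95611244 -36.20056471] -16.16505591503879 703 293Traceback (most recent call last):
  File "<stdin>", line 25, in <module>
    return _quantile_unchecked(
        a, q, axis, out, overwrite_input, method, keepdims, weights)
    return _ureduce(a,
                    func=_quantile_ureduce_func,
    ...<5 lines>...
                    overwrite_input=overwrite_input,
                    method=method)
    r = func(a, **kwargs)
    result = _quantile(arr,
                       quantiles=q,
    ...<2 lines>...
                       out=out,
                       weights=wgt)
    slices_having_nans = np.isnan(arr[-1, ...])
                                  ~~~^^^^^^^^^
IndexError: index -1 is out of bounds for axis 0 with size 0
```

The fitted rear wall disagrees with the hinges and connector about x, so the 235 mm depth must include front parts. I'll anchor x on the connector, guides and hinges instead.

```bash
cat > fit.py <<'E'
from h import *
from scipy.optimize import least_squares
def loc(P,s):
    c,n=np.cos(s[2]),np.sin(s[2]); d=P[:,:2]-s[:2]
    return np.c_[d@[c,n],d@[-n,c]]
E
python3 - <<'E'
from fit import *
A=[cloud(f).reshape(-1,3) for f in('scene0','side0')]
cols=[load(f)[0].reshape(-1,3).astype(int) for f in('scene0','side0')]
P=np.vstack(A);P=P[(abs(P[:,2]-.069)<.005)]
s=np.array([.549,-.05,np.radians(-16)]);X=.199
for tol in(.01,.006,.004,.004):
    l=loc(P,s)
    w=(abs(abs(l[:,1])-.0755)<tol)&(l[:,0]>.03)&(l[:,0]<.195)
    r=(abs(l[:,0]-X)<tol)&(abs(l[:,1])<.07)
    def f(x):
        a=loc(P,x); return np.r_[abs(a[w,1])-.0755,a[r,0]-x[3],x[0]-s[0]]*1e3
    o=least_squares(f,np.r_[s,X],loss='soft_l1').x; s=o[:3];X=o[3]
    print(s,np.degrees(s[2]),X,w.sum(),r.sum())
np.save('rack.npy',s)
for i in(0,1):
    l=loc(A[i],s); z=A[i][:,2]; col=cols[i]
    br=(col.min(1)>120);dk=col.max(1)<70
    k=dk&(z>.04)&(z<.07)&(l[:,0]>.11)&(l[:,0]<.19)&(abs(l[:,1])<.04)
    print('conn hist',np.histogram(l[k,0]*1e3,np.arange(110,190,4))[0])
    g=br&(abs(abs(l[:,1])-.068)<.004)&(z>.035)&(z<.062)&(l[:,0]>0)
    print('guide',i,g.sum(),np.percentile(l[g,0],[1,3,97,99])*1e3)
    k=br&(z>.045)&(z<.068)&(l[:,0]<-.02)&(l[:,0]>-.1)&(abs(l[:,1])<.066)
    print('plate',i,k.sum(),np.percentile(l[k,0],[5,20,50,80,95])*1e3,np.polyfit(l[k,1],l[k,0],1))
    gr=(col[:,1]>col[:,0]+60)&(col[:,1]>col[:,2]+40)&(abs(z-.042)<.006)&(abs(l[:,1])<.06)
    print('board rear',np.percentile(l[gr,0],[1,98,99.5])*1e3)
    for sg in(1,-1):
        k=(z>.035)&(z<.066)&(l[:,0]<.02)&(l[:,0]>-.09)&(sg*l[:,1]>.0745)&(sg*l[:,1]<.135)
        q=l[k]*[1,sg]; b=q[q[:,0]<-.02]
        pf=np.polyfit(b[:,0],b[:,1],1); h=q[:,0]>-.02
        print('lever',sg,len(b),'ang',np.pi/2-np.arctan(pf[0]),'y at -7',np.polyval(pf,-.007)*1e3,'xmin',b[:,0].min()*1e3,'tip y',np.polyval(pf,b[:,0].min()))
E
```

```text
[ 0.549      -0.04527281 -0.27978042] -16.030237144368044 0.20105088828659648 635 418
[ 0.549      -0.04488963 -0.28127694] -16.115981356785504 0.20114769848423888 643 380
[ 0.549      -0.04473781 -0.28310296] -16.22060484301452 0.20113512510903364 511 256
[ 0.549      -0.04454339 -0.28543789] -16.354386628473332 0.2011504307121698 515 264
conn hist [ 0  0  0  0  0  0  0  1 37 34 66  9  9 31 35 36 37 32 11]
guide 0 280 [  8.84717299  12.87607679 147.31009981 192.54280577]
plate 0 252 [-51.88549478 -49.73649655 -47.2668921  -45.78217055 -44.2204712 ] [-0.01204171 -0.04756374]
board rear [-46.84564055  93.79662087  95.60030926]
lever 1 93 ang 1.7688300534874026 y at -7 77.63713890652772 xmin -76.5768410509346 tip y 0.09159869071584475
lever -1 113 ang 1.7612733923179351 y at -7 87.06318821087798 xmin -75.15344328260609 tip y 0.10020416668624463
conn hist [ 0  0  0  0  0  0 21 19 28 24  5  6 48 22 16 20 23 22  5]
guide 1 230 [  7.34453548   9.32568794 873.2448971  875.41348348]
plate 1 208 [-54.60395275 -53.98021546 -53.18645117 -51.26515818 -47.03130291] [-0.00532262 -0.0517841 ]
board rear [-36.88400432  84.74137545  93.23497095]
lever 1 197 ang 1.732921485702555 y at -7 86.14109398399403 xmin -78.60844405562938 tip y 0.09785342245268774
lever -1 149 ang 1.7415638295080775 y at -7 80.27076424303674 xmin -77.44964409094844 tip y 0.09241959714784126
```

```bash
cat > w.py <<'E'
from fit import *
s=np.array([.545,-.0437,np.radians(-16.2)]); np.save('rack.npy',s)
S=manip.sense(); Rm=R.from_quat(S['tool_rot']).as_matrix()
l=loc(np.array([S['tcp_pos']]),s)[0]*1e3
print('t %.2f rack xy'%S['t'],l.round(1),'tcpz %.1f'%(S['tcp_pos'][2]*1e3),'yaw err deg %.2f'%np.degrees(np.arctan2(Rm[1,0],Rm[0,0])-s[2]),'tilt',Rm[:2,2].round(4),
 'F rack',np.r_[loc(np.array([S['force'][:2]+s[:2]]),s)[0],S['force'][2]].round(2),'gap %.2f'%S['finger_gap'])
E
python3 -m crank '[{"dp":[0,0,0],"delta_rot":[0,0,0.0169],"fingers":-1},{"dp":[0,0,0],"delta_rot":[0,0,0.0169],"fingers":-1},{"dp":[0,0,0],"delta_rot":[0,0,0.0169],"fingers":-1},{"dp":[0,0,0],"delta_rot":[0,0,0.0169],"fingers":-1},{"dp":[0,0,0],"delta_rot":[0,0,0.0169],"fingers":-1},{"dp":[0,0,0],"delta_rot":[0,0,0],"fingers":-1}]' 40; python3 w.py
python3 - <<'E'
from fit import *
s=np.load('rack.npy')
c=np.vstack([cloud('scene0').reshape(-1,3),cloud('side0').reshape(-1,3)]);l=loc(c,s)
k=(c[:,2]>.035)&(c[:,2]<.25)&(l[:,0]>-.13)&(l[:,0]<.03)&(abs(l[:,1])<.25)&(abs(l[:,1])>.105)
q=np.c_[l[k],c[k,2]]*1e3
print(np.unique((q/10).round(),axis=0,return_counts=False).astype(int)*10)
E
```

```text
t: 0.6
tcp_pos: [0.1527, -0.6057, 0.3034]
tool_rot: [0.99, -0.142, -0.0, -0.001]
force: [0.1, -0.4, 0.1]
finger_gap: 0.145
gripper_force: 0.0
t 0.60 rack xy [-219.9 -649.2] tcpz 303.4 yaw err deg -0.18 tilt [-0.0001  0.0012] F rack [ 0.19 -0.41  0.12] gap 0.15
[]
```

```bash
python3 -m crank '[{"dp":[0.018,-0.08,0],"delta_rot":[0,0,0],"fingers":-1},{"dp":[0.018,-0.08,0],"delta_rot":[0,0,0],"fingers":-1},{"dp":[0.018,-0.08,0],"delta_rot":[0,0,0],"fingers":-1},{"dp":[0.018,-0.08,0],"delta_rot":[0,0,0],"fingers":-1},{"dp":[0.018,-0.08,0],"delta_rot":[0,0,0],"fingers":-1},{"dp":[0.018,-0.08,0],"delta_rot":[0,0,0],"fingers":-1},{"dp":[0.018,-0.08,0],"delta_rot":[0,0,0],"fingers":-1},{"dp":[0.018,-0.08,0],"delta_rot":[0,0,0],"fingers":-1},{"dp":[0.018,-0.08,0],"delta_rot":[0,0,0],"fingers":-1},{"dp":[0.018,-0.08,0],"delta_rot":[0,0,0],"fingers":-1},{"dp":[0,0,0],"delta_rot":[0,0,0],"fingers":-1}]' >/dev/null; python3 w.py
```

```text
t 1.52 rack xy [-130.1 -242.6] tcpz 303.6 yaw err deg 0.50 tilt [-0.0011  0.0052] F rack [-0.11 -0.05 -0.18] gap 0.00
```

```bash
python3 -m crank '[{"dp":[0.015,-0.08,0],"delta_rot":[0,0,0],"fingers":-1},{"dp":[0.015,-0.08,0],"delta_rot":[0,0,0],"fingers":-1},{"dp":[0.015,-0.08,0],"delta_rot":[0,0,0],"fingers":-1},{"dp":[0.015,-0.08,0],"delta_rot":[0,0,0],"fingers":-1},{"dp":[0.015,-0.08,0],"delta_rot":[0,0,0],"fingers":-1},{"dp":[0.015,-0.08,0],"delta_rot":[0,0,0],"fingers":-1},{"dp":[0,0,0],"delta_rot":[0,0,0],"fingers":-1},{"dp":[0,0,0],"delta_rot":[0,0,0],"fingers":-1},{"dp":[0,0,0],"delta_rot":[0,0,0],"fingers":-1}]' >/dev/null; python3 w.py
python3 - <<'E'
from h import *
p,d,m=snap('wrist','w0'); cv2.imwrite('pics/w0b.png',p[:,:,::-1])
E
```

```text
t 2.27 rack xy [-84.1  -9.9] tcpz 303.7 yaw err deg 0.06 tilt [-0.0008 -0.0004] F rack [-0.54 -0.35 -0.91] gap 0.00
```

View pics/w0b.png

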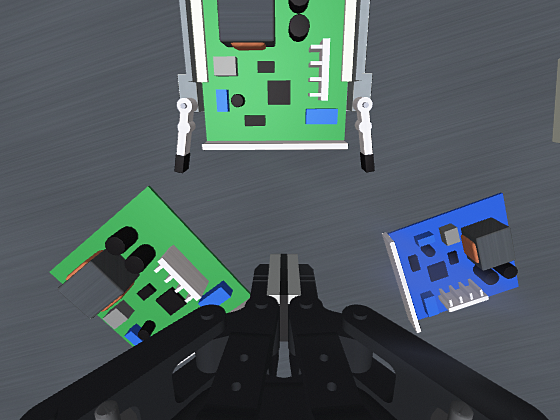

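The wrist view shows the rack clearly: hinges at (183,103) and (366,103), lever tips near (181,170) and (366,170), the card plate at v≈148. I'll refine from it.

```bash
python3 - <<'E'
from fit import *
s=np.load('rack.npy'); p,d,m=load('w0'); Rm=rot(m); o=np.array(m['origin'])
def at(u,v,z):
    r=Rm@np.array([(u-m['cx'])/m['fx'],-(v-m['cy'])/m['fy'],-1]); return o+r*(z-o[2])/r[2]
for n,u,v,z in(('hL',183,103,.06),('hR',366,103,.06),('tL',181,171,.06),('tR',367,170,.06),('plate L top front',202,149,.065),('plate R top front',348,149,.065),('plate L top rear',202,144,.065)):
    P=at(u,v,z); print(n,P.round(4),(loc(P[None],s)[0]*1e3).round(1),'depth z',xyz('w0',u,v)[2].round(4))
c=cloud('w0').reshape(-1,3); l=loc(c,s); v,u=np.mgrid[:420,:560]; v=v.ravel();u=u.ravel()
k=(d.ravel()>0)&(v<380)&((u<240)&(v>180)|(u>380)&(v>180))&(c[:,2]>.012)&(c[:,2]<.15)
for nm,kk in(('big',k&(u<260)),('blue',k&(u>380))):
    q=l[kk]*1e3; print(nm,q.min(0),q.max(0),c[kk,2].max())
print(o,loc(o[None],s))
E
python3 - <<'E'
import cv2
im=cv2.imread('pics/w0.png')[60:200,150:400]
cv2.imwrite('pics/w0c.png',cv2.resize(im,None,fx=3.2,fy=3.2,interpolation=cv2.INTER_CUBIC))
E
```

```text
hL [0.5589 0.0397 0.06  ] [-10.  84.] depth z 0.0655
hR [ 0.5116 -0.1244  0.06  ] [ -9.6 -86.9] depth z 0.066
tL [0.499  0.0659 0.06  ] [-74.8  92.4] depth z 0.062
tR [ 0.4485 -0.1129  0.06  ] [-73.3 -93.4] depth z 0.0607
plate L top front [0.5142 0.0365 0.065 ] [-52.   68.4] depth z 0.0005
plate R top front [ 0.4753 -0.0984  0.065 ] [-51.6 -72. ] depth z 0.0001
plate L top rear [0.5186 0.0348 0.065 ] [-47.2  68. ] depth z 0.0658
big [-341.92911074   47.40230503] [-155.45659027  255.0385621 ] 0.0544054629595811
blue [-297.24934664 -295.90740965] [-143.59061349 -134.45117881] 0.04126905782754292
[ 0.54053914 -0.05258658  0.37402132] [[-0.00180446 -0.00977826]]
```

View pics/w0c.png

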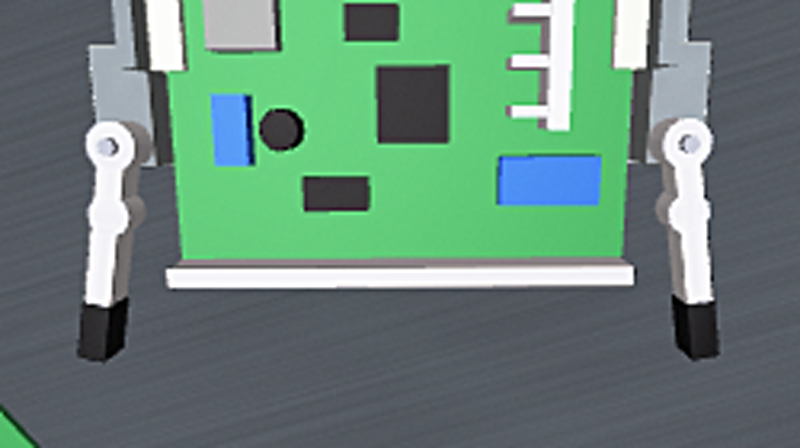

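Wrist view: both levers lean outward at about 1.73 rad, the card plate is square to the rack, and its front face is about 49 mm short of home. Descending in front of the plate.

```bash
sed -i 's/^s=np.array.*/s=np.array([.5414,-.0437,np.radians(-16.2)]); np.save("rack.npy",s)/' w.py
python3 -m crank '[{"dp":[0,-0.009,0.0742],"delta_rot":[0,0,0],"fingers":-1},{"dp":[0,-0.009,0.0742],"delta_rot":[0,0,0],"fingers":-1},{"dp":[0,0,0.0742],"delta_rot":[0,0,0],"fingers":-1},{"dp":[0,0,0.0742],"delta_rot":[0,0,0],"fingers":-1},{"dp":[0,0,0.0742],"delta_rot":[0,0,0],"fingers":-1},{"dp":[0,0,0],"delta_rot":[0,0,0],"fingers":-1},{"dp":[0,0,0],"delta_rot":[0,0,0],"fingers":-1},{"dp":[0,0,0],"delta_rot":[0,0,0],"fingers":-1}]' >/dev/null; python3 w.py
python3 -m crank '[{"dp":[0.008,0,0],"delta_rot":[0,0,0],"fingers":-1},{"dp":[0.008,0,0],"delta_rot":[0,0,0],"fingers":-1},{"dp":[0.008,0,0],"delta_rot":[0,0,0],"fingers":-1},{"dp":[0.006,0,0],"delta_rot":[0,0,0],"fingers":-1},{"dp":[0.006,0,0],"delta_rot":[0,0,0],"fingers":-1},{"dp":[0.006,0,0],"delta_rot":[0,0,0],"fingers":-1}]' >/dev/null; python3 w.py
```

```text
t 2.98 rack xy [-79.6  -0.8] tcpz 119.7 yaw err deg -0.18 tilt [ 0.0017 -0.0006] F rack [ 0.61 -0.38  0.63] gap -0.00
t 3.48 rack xy [-58.9   0.4] tcpz 119.1 yaw err deg -0.06 tilt [ 0.0014 -0.0004] F rack [-0.38 -0.04  1.03] gap -0.00
```

```bash
for i in 1; do python3 -m crank '[{"dp":[0.006,0,0],"delta_rot":[0,0,0],"fingers":-1},{"dp":[0.006,0,0],"delta_rot":[0,0,0],"fingers":-1},{"dp":[0.006,0,0],"delta_rot":[0,0,0],"fingers":-1}]' >/dev/null; python3 w.py;  python3 -m crank '[{"dp":[0.006,0,0],"delta_rot":[0,0,0],"fingers":-1},{"dp":[0.006,0,0],"delta_rot":[0,0,0],"fingers":-1},{"dp":[0.006,0,0],"delta_rot":[0,0,0],"fingers":-1}]' >/dev/null; python3 w.py;python3 -m crank '[{"dp":[0.006,0,0],"delta_rot":[0,0,0],"fingers":-1},{"dp":[0.006,0,0],"delta_rot":[0,0,0],"fingers":-1}]' >/dev/null; python3 w.py; done
python3 - <<'E'
from h import *
p,d,m=snap('wrist','w1'); cv2.imwrite('pics/w1b.png',p[:,:,::-1])
E
```

```text
t 3.73 rack xy [-50.9   0.4] tcpz 118.2 yaw err deg -0.07 tilt [-0.0017  0.0005] F rack [-1.68  0.29 -0.02] gap 0.00
t 3.98 rack xy [-41.3   0.3] tcpz 118.2 yaw err deg -0.08 tilt [-0.0004  0.0002] F rack [-0.89 -0.03 -1.51] gap -0.00
t 4.15 rack xy [-35.2   0.3] tcpz 118.3 yaw err deg -0.08 tilt [-0.0002  0.    ] F rack [-0.93  0.31 -0.51] gap 0.00
```

View pics/w1b.png

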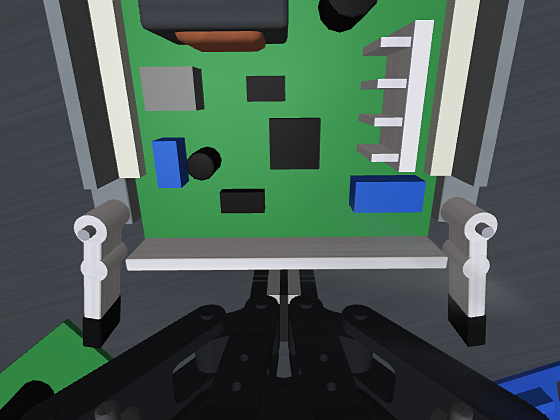

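The card is moving with the fingers. Its plate front (v≈268) is 35 px ≈ 14.7 mm ahead of the hinge line (v≈233), so it sits at about x = -22. It has about 14 mm more to go to the connector.

```bash
python3 -m crank '[{"dp":[0.006,0,0],"delta_rot":[0,0,0],"fingers":-1},{"dp":[0.006,0,0],"delta_rot":[0,0,0],"fingers":-1},{"dp":[0.006,0,0],"delta_rot":[0,0,0],"fingers":-1}]' >/dev/null; python3 w.py; python3 -m crank '[{"dp":[0.003,0,0],"delta_rot":[0,0,0],"fingers":-1},{"dp":[0.003,0,0],"delta_rot":[0,0,0],"fingers":-1}]' >/dev/null; python3 w.py
for i in 1; do python3 -m crank '[{"dp":[0.002,0,0],"delta_rot":[0,0,0],"fingers":-1},{"dp":[0,0,0],"delta_rot":[0,0,0],"fingers":-1},{"dp":[0,0,0],"delta_rot":[0,0,0],"fingers":-1}]' >/dev/null; python3 w.py; done;python3 -m crank '[{"dp":[0,0,0],"delta_rot":[0,0,0],"fingers":-1}]' >/dev/null; python3 w.py
```

```text
t 4.45 rack xy [-26.2   0.3] tcpz 118.4 yaw err deg -0.08 tilt [-0.0001  0.    ] F rack [-0.94 -0.62 -0.43] gap -0.00
t 4.62 rack xy [-23.2   0.3] tcpz 118.4 yaw err deg -0.08 tilt [-0.  0.] F rack [-1.53 -0.42  0.84] gap 0.00
t 4.87 rack xy [-22.2   0.3] tcpz 118.5 yaw err deg -0.08 tilt [ 0.0008 -0.0002] F rack [-0.66  0.16 -0.64] gap -0.00
t 4.95 rack xy [-22.2   0.3] tcpz 118.5 yaw err deg -0.08 tilt [ 0.0008 -0.0002] F rack [ 0.36 -0.6  -0.49] gap 0.00
```

```bash
python3 -m crank '[{"dp":[0.002,0,0],"delta_rot":[0,0,0],"fingers":-1},{"dp":[0,0,0],"delta_rot":[0,0,0],"fingers":-1}]' >/dev/null; python3 w.py; python3 -m crank '[{"dp":[0.002,0,0],"delta_rot":[0,0,0],"fingers":-1},{"dp":[0,0,0],"delta_rot":[0,0,0],"fingers":-1}]' >/dev/null; python3 w.py; python3 -m crank '[{"dp":[0.002,0,0],"delta_rot":[0,0,0],"fingers":-1},{"dp":[0,0,0],"delta_rot":[0,0,0],"fingers":-1}]' >/dev/null; python3 w.py;python3 -m crank '[{"dp":[0,0,0],"delta_rot":[0,0,0],"fingers":-1}]' >/dev/null; python3 w.py
python3 - <<'E'
from h import *
p,d,m=snap('wrist','w2'); cv2.imwrite('pics/w2b.png',p[:,:,::-1])
E
```

```text
t 5.12 rack xy [-21.6   0.3] tcpz 118.5 yaw err deg -0.08 tilt [-0.0003  0.0001] F rack [-0.32 -0.52  0.61] gap -0.00
t 5.28 rack xy [-20.4   0.3] tcpz 118.4 yaw err deg -0.08 tilt [-0.0001  0.    ] F rack [-0.61 -0.21 -0.63] gap -0.00
t 5.45 rack xy [-19.3   0.3] tcpz 118.4 yaw err deg -0.08 tilt [ 0.0002 -0.0001] F rack [-0.61 -0.14 -0.88] gap -0.00
t 5.53 rack xy [-19.3   0.3] tcpz 118.4 yaw err deg -0.08 tilt [ 0.0003 -0.0001] F rack [-0.16 -0.02 -0.93] gap 0.00
```

View pics/w2b.png

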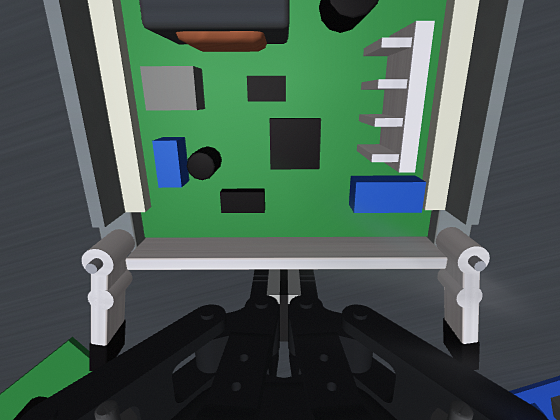

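The plate front (v≈268) is now nearly level with the hinge pins (v≈266), so x ≈ -8. No spring force yet, so I'll continue in 1 mm steps.

```bash
python3 -m crank '[{"dp":[0.002,0,0],"delta_rot":[0,0,0],"fingers":-1},{"dp":[0,0,0],"delta_rot":[0,0,0],"fingers":-1}]' >/dev/null; python3 w.py;python3 -m crank '[{"dp":[0,0,0],"delta_rot":[0,0,0],"fingers":-1}]' >/dev/null; python3 w.py; python3 -m crank '[{"dp":[0.002,0,0],"delta_rot":[0,0,0],"fingers":-1},{"dp":[0,0,0],"delta_rot":[0,0,0],"fingers":-1}]' >/dev/null; python3 w.py; python3 -m crank '[{"dp":[0,0,0],"delta_rot":[0,0,0],"fingers":-1}]' >/dev/null; python3 w.py
```

```text
t 5.75 rack xy [-18.4   0.2] tcpz 118.4 yaw err deg -0.08 tilt [-0.  0.] F rack [-0.21 -0.42  0.05] gap -0.00
t 5.83 rack xy [-18.4   0.3] tcpz 118.4 yaw err deg -0.08 tilt [ 0.0001 -0.    ] F rack [-0.57  0.97 -1.54] gap 0.00
t 6.00 rack xy [-18.1   0.3] tcpz 118.4 yaw err deg -0.07 tilt [-0.0018  0.0005] F rack [-2.7   0.23  1.31] gap -0.00
t 6.08 rack xy [-18.2   0.3] tcpz 118.3 yaw err deg -0.07 tilt [-0.0017  0.0005] F rack [-3.02 -0.22  2.12] gap 0.00
```

Contact: the force jumped to about 3 N at finger x = -18.2, which matches plate front x ≈ -8, so the connector is met. Now I back off and go round to the outside of the left lever.

```bash
python3 -m crank '[{"dp":[-0.034,0,0],"delta_rot":[0,0,0],"fingers":-1},{"dp":[-0.034,0,0],"delta_rot":[0,0,0],"fingers":-1},{"dp":[0,0,-0.04],"delta_rot":[0,0,0],"fingers":-1},{"dp":[0,0,-0.04],"delta_rot":[0,0,0],"fingers":-1},{"dp":[0,-0.0625,0],"delta_rot":[0,0,0],"fingers":-1},{"dp":[0,-0.0625,0],"delta_rot":[0,0,0],"fingers":-1},{"dp":[0,-0.0625,0],"delta_rot":[0,0,0],"fingers":-1},{"dp":[0,-0.0625,0],"delta_rot":[0,0,0],"fingers":-1},{"dp":[0,0,0],"delta_rot":[0,0,0],"fingers":-1},{"dp":[0,0,0],"delta_rot":[0,0,0],"fingers":-1}]' >/dev/null; python3 w.py
python3 - <<'E'
from h import *
p,d,m=snap('wrist','w3'); cv2.imwrite('pics/w3b.png',p[:,:,::-1])
# left-lever finger-centre path in rack frame (mirror y for right)
for t in (1.73,1.5,1.25,1,.75,.5,.35,.2,.1,0,-.05):
    c,s=np.cos(t),np.sin(t); n=np.array([-c,s]);u=np.array([-s,-c])
    q=np.array([-7,84])+50*u+n*(4+11*abs(c)+14.5*abs(s)); print(t,q.round(1))
E
```

```text
t 6.92 rack xy [-50.6 127. ] tcpz 158.7 yaw err deg 0.11 tilt [ 0.0031 -0.0002] F rack [-0.3  -0.24  0.19] gap 0.00
1.73 [-53.2 111.7]
1.5 [-58.2  99.7]
1.25 [-61.1  88.4]
1 [-61.   75.6]
0.75 [-57.1  62.4]
0.5 [-49.1  50. ]
0.35 [-42.3  43.7]
0.2 [-34.2  38.5]
0.1 [-28.3  35.9]
0 [-22.  34.]
-0.05 [-20.2  33.3]
```

View pics/w3b.png

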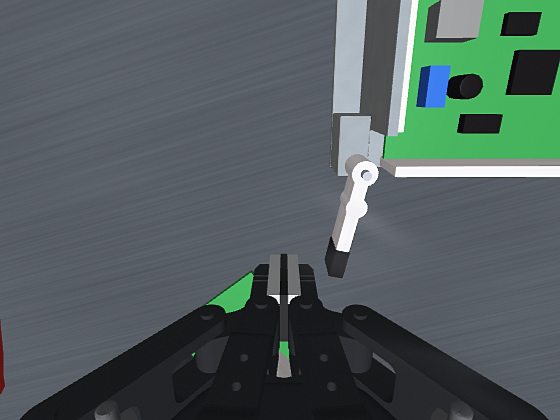

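The picture shows the fingers (283,262) standing outside the left lever's tip (330,270), free to go down. Then the sweep.

```bash
python3 -m crank '[{"dp":[0,0,0.04],"delta_rot":[0,0,0],"fingers":-1},{"dp":[0,0,0.04],"delta_rot":[0,0,0],"fingers":-1},{"dp":[0,0,0],"delta_rot":[0,0,0],"fingers":-1},{"dp":[0,0,0],"delta_rot":[0,0,0],"fingers":-1},{"dp":[-0.003,0.015,0],"delta_rot":[0,0,0],"fingers":-1},{"dp":[-0.003,0.015,0],"delta_rot":[0,0,0],"fingers":-1},{"dp":[-0.004,0.012,0],"delta_rot":[0,0,0],"fingers":-1},{"dp":[-0.004,0.012,0],"delta_rot":[0,0,0],"fingers":-1},{"dp":[-0.003,0.011,0],"delta_rot":[0,0,0],"fingers":-1},{"dp":[-0.003,0.011,0],"delta_rot":[0,0,0],"fingers":-1}]' >/dev/null; python3 w.py
python3 -m crank '[{"dp":[0,0.013,0],"delta_rot":[0,0,0],"fingers":-1},{"dp":[0,0.013,0],"delta_rot":[0,0,0],"fingers":-1},{"dp":[0.004,0.013,0],"delta_rot":[0,0,0],"fingers":-1},{"dp":[0.004,0.013,0],"delta_rot":[0,0,0],"fingers":-1},{"dp":[0.008,0.012,0],"delta_rot":[0,0,0],"fingers":-1},{"dp":[0.008,0.012,0],"delta_rot":[0,0,0],"fingers":-1},{"dp":[0,0,0],"delta_rot":[0,0,0],"fingers":-1}]' >/dev/null; python3 w.py
```

```text
t 7.80 rack xy [-61.  87.] tcpz 119.0 yaw err deg -0.10 tilt [0.0019 0.0002] F rack [0.73 4.07 0.31] gap -0.00
t 8.38 rack xy [-49.   47.8] tcpz 118.2 yaw err deg -0.13 tilt [-0.0014 -0.0005] F rack [-0.24  0.24  0.03] gap -0.00
```

I've used all ten pictures, so from here I check the lever numerically from depth.

```bash
cat > lev.py <<'E'
from fit import *
import sys
f=sys.argv[1]; cam=sys.argv[2] if len(sys.argv)>2 else 'wrist'
snap(cam,f); s=np.load('rack.npy'); c=cloud(f).reshape(-1,3); p,d,m=load(f); l=loc(c,s)*1e3; z=c[:,2]*1e3
ok=(d.ravel()>0)
for sg in(1,-1):
    q=l*[1,sg]-[-7,84]; q=np.c_[-q[:,0],-q[:,1]]  # out, inward
    rr=np.hypot(*q.T); a=np.arctan2(q[:,0],q[:,1])
    k=ok&(z>54)&(z<63)&(rr>15)&(rr<67)&(a>-.15)&(a<2.4)
    print('lever',sg,k.sum(),'angle hist(0.1 bins):',{round(b/10,1):int(n) for b,n in zip(*np.unique(np.round(a[k]*10),return_counts=True)) if n>15})
k=ok&(z>61)&(z<68)&(abs(l[:,1])<68)&(l[:,0]>-30)&(l[:,0]<8)
print('plate top x pct',k.sum(),np.percentile(l[k,0],[2,10,50,90,98]).round(1) if k.any() else '')
E
python3 lev.py w4
```

```text
lever 1 3641 angle hist(0.1 bins): {np.float64(-0.1): 556, np.float64(0.3): 142, np.float64(0.4): 183, np.float64(0.5): 1083, np.float64(0.6): 909, np.float64(0.7): 438, np.float64(0.8): 177, np.float64(0.9): 74, np.float64(1.0): 72}
lever -1 506 angle hist(0.1 bins): {np.float64(-0.1): 506}
plate top x pct 5499 [-21.7  -8.   -5.1  -2.8  -2.4]
```

```bash
python3 -m crank '[{"dp":[0.007,0.004,0],"delta_rot":[0,0,0],"fingers":-1},{"dp":[0.007,0.004,0],"delta_rot":[0,0,0],"fingers":-1},{"dp":[0.008,0.005,0],"delta_rot":[0,0,0],"fingers":-1},{"dp":[0.008,0.005,0],"delta_rot":[0,0,0],"fingers":-1},{"dp":[0.006,0.003,0],"delta_rot":[0,0,0],"fingers":-1},{"dp":[0.006,0.002,0],"delta_rot":[0,0,0],"fingers":-1},{"dp":[0.006,0.002,0],"delta_rot":[0,0,0],"fingers":-1}]' >/dev/null; python3 w.py
python3 -m crank '[{"dp":[0.004,0.002,0],"delta_rot":[0,0,0],"fingers":-1},{"dp":[0,0,0],"delta_rot":[0,0,0],"fingers":-1}]' >/dev/null; python3 w.py
python3 -m crank '[{"dp":[0.002,0,0],"delta_rot":[0,0,0],"fingers":-1},{"dp":[0,0,0],"delta_rot":[0,0,0],"fingers":-1}]' >/dev/null; python3 w.py; python3 lev.py w5
```

```text
t 9.02 rack xy [-26.5  37.1] tcpz 118.0 yaw err deg -0.08 tilt [-0.0033  0.0014] F rack [-4.2   3.45 -0.58] gap -0.00
t 9.18 rack xy [-24.1  35.9] tcpz 118.0 yaw err deg -0.08 tilt [-0.0027  0.0011] F rack [-4.17  1.64 -0.56] gap 0.00
t 9.35 rack xy [-23.5  35.9] tcpz 118.0 yaw err deg -0.07 tilt [-0.0033  0.0009] F rack [-5.17  2.43 -0.52] gap 0.00
lever 1 2504 angle hist(0.1 bins): {np.float64(-0.1): 128, np.float64(0.0): 973, np.float64(0.1): 842, np.float64(0.2): 354, np.float64(0.3): 204}
lever -1 2371 angle hist(0.1 bins): {np.float64(1.4): 144, np.float64(1.5): 133, np.float64(1.6): 401, np.float64(1.7): 1024, np.float64(1.8): 549, np.float64(1.9): 101}
plate top x pct 6199 [-18.1 -11.4   0.9   3.5   4. ]
```

```bash
python3 -m crank '[{"dp":[0.003,0,0],"delta_rot":[0,0,0],"fingers":-1},{"dp":[0,0,0],"delta_rot":[0,0,0],"fingers":-1}]' >/dev/null; python3 w.py; python3 -m crank '[{"dp":[0.003,0,0],"delta_rot":[0,0,0],"fingers":-1},{"dp":[0,0,0],"delta_rot":[0,0,0],"fingers":-1}]' >/dev/null; python3 w.py;python3 -m crank '[{"dp":[0.003,0,0],"delta_rot":[0,0,0],"fingers":-1},{"dp":[0,0,0],"delta_rot":[0,0,0],"fingers":-1}]' >/dev/null; python3 w.py
```

```text
t 9.57 rack xy [-22.1  35.8] tcpz 118.0 yaw err deg -0.06 tilt [-0.0036  0.0008] F rack [-4.47  0.74 -0.28] gap 0.00
t 9.73 rack xy [-21.   35.7] tcpz 118.0 yaw err deg -0.05 tilt [-0.0047  0.0009] F rack [-5.64  0.96 -0.71] gap 0.00
t 9.90 rack xy [-20.8  35.7] tcpz 117.9 yaw err deg -0.04 tilt [-0.0078  0.0016] F rack [-7.78 -0.05  2.18] gap 0.00
```

```bash
python3 -m crank '[{"dp":[0.003,0,0],"delta_rot":[0,0,0],"fingers":-1},{"dp":[0,0,0],"delta_rot":[0,0,0],"fingers":-1}]' >/dev/null; python3 w.py; python3 -m crank '[{"dp":[0.003,0,0],"delta_rot":[0,0,0],"fingers":-1},{"dp":[0,0,0],"delta_rot":[0,0,0],"fingers":-1}]' >/dev/null; python3 w.py
```

```text
t 10.07 rack xy [-20.6  35.7] tcpz 117.9 yaw err deg -0.04 tilt [-0.0107  0.0023] F rack [-9.76  0.51  4.21] gap -0.00
t 10.23 rack xy [-20.3  35.7] tcpz 117.8 yaw err deg -0.03 tilt [-0.0135  0.003 ] F rack [-12.58   1.29   6.28] gap -0.00
```

Left lever is on its stop (hard force rise at x ≈ -20.5). Now the right one, mirrored.

```bash
python3 -m crank '[{"dp":[-0.03,0,0],"delta_rot":[0,0,0],"fingers":-1},{"dp":[-0.03,0,0],"delta_rot":[0,0,0],"fingers":-1},{"dp":[0,0,-0.04],"delta_rot":[0,0,0],"fingers":-1},{"dp":[0,0,-0.04],"delta_rot":[0,0,0],"fingers":-1},{"dp":[0,0.065,0],"delta_rot":[0,0,0],"fingers":-1},{"dp":[0,0.065,0],"delta_rot":[0,0,0],"fingers":-1},{"dp":[0,0.065,0],"delta_rot":[0,0,0],"fingers":-1},{"dp":[0,0.065,0],"delta_rot":[0,0,0],"fingers":-1},{"dp":[0,0.065,0],"delta_rot":[0,0,0],"fingers":-1},{"dp":[0,0,0],"delta_rot":[0,0,0],"fingers":-1},{"dp":[0,0,0],"delta_rot":[0,0,0],"fingers":-1},{"dp":[0,0,0],"delta_rot":[0,0,0],"fingers":-1}]' >/dev/null; python3 w.py; python3 lev.py w6
```

```text
t 11.23 rack xy [ -44.1 -127.1] tcpz 158.7 yaw err deg -0.12 tilt [ 0.0021 -0.0014] F rack [-0.53 -0.35 -0.79] gap -0.00
lever 1 416 angle hist(0.1 bins): {np.float64(-0.1): 28, np.float64(-0.0): 283, np.float64(0.1): 105}
lever -1 1399 angle hist(0.1 bins): {np.float64(1.5): 49, np.float64(1.6): 83, np.float64(1.7): 448, np.float64(1.8): 574, np.float64(1.9): 174, np.float64(2.0): 62}
plate top x pct 2252 [-8.7 -1.7  1.1  3.6  4. ]
```

```bash
python3 -m crank '[{"dp":[-0.006,0,0.04],"delta_rot":[0,0,0],"fingers":-1},{"dp":[-0.006,0,0.04],"delta_rot":[0,0,0],"fingers":-1},{"dp":[0,0,0],"delta_rot":[0,0,0],"fingers":-1},{"dp":[0,0,0],"delta_rot":[0,0,0],"fingers":-1},{"dp":[-0.003,-0.015,0],"delta_rot":[0,0,0],"fingers":-1},{"dp":[-0.003,-0.015,0],"delta_rot":[0,0,0],"fingers":-1},{"dp":[-0.005,-0.012,0],"delta_rot":[0,0,0],"fingers":-1},{"dp":[-0.005,-0.012,0],"delta_rot":[0,0,0],"fingers":-1},{"dp":[-0.003,-0.011,0],"delta_rot":[0,0,0],"fingers":-1},{"dp":[-0.003,-0.011,0],"delta_rot":[0,0,0],"fingers":-1}]' >/dev/null; python3 w.py
python3 -m crank '[{"dp":[0,-0.013,0],"delta_rot":[0,0,0],"fingers":-1},{"dp":[0,-0.013,0],"delta_rot":[0,0,0],"fingers":-1},{"dp":[0.004,-0.013,0],"delta_rot":[0,0,0],"fingers":-1},{"dp":[0.004,-0.013,0],"delta_rot":[0,0,0],"fingers":-1},{"dp":[0.008,-0.012,0],"delta_rot":[0,0,0],"fingers":-1},{"dp":[0.008,-0.012,0],"delta_rot":[0,0,0],"fingers":-1},{"dp":[0,0,0],"delta_rot":[0,0,0],"fingers":-1}]' >/dev/null; python3 w.py; python3 lev.py w7
```

```text
t 12.12 rack xy [-61.7 -88.3] tcpz 118.9 yaw err deg -0.06 tilt [ 0.0015 -0.0012] F rack [ 1.33 -4.51 -0.11] gap -0.00
t 12.70 rack xy [-49.9 -49.3] tcpz 118.2 yaw err deg -0.03 tilt [-0.0007  0.001 ] F rack [-0.28 -0.59  0.13] gap 0.00
lever 1 2659 angle hist(0.1 bins): {np.float64(-0.1): 581, np.float64(0.0): 1236, np.float64(0.1): 675, np.float64(0.2): 130, np.float64(0.3): 37}
lever -1 3012 angle hist(0.1 bins): {np.float64(0.2): 19, np.float64(0.3): 139, np.float64(0.4): 130, np.float64(0.5): 899, np.float64(0.6): 899, np.float64(0.7): 533, np.float64(0.8): 213, np.float64(0.9): 54, np.float64(1.0): 123}
plate top x pct 6333 [-19.4  -6.    1.2   3.9   4.5]
```

```bash
python3 -m crank '[{"dp":[0.007,-0.004,0],"delta_rot":[0,0,0],"fingers":-1},{"dp":[0.008,-0.005,0],"delta_rot":[0,0,0],"fingers":-1},{"dp":[0.008,-0.005,0],"delta_rot":[0,0,0],"fingers":-1},{"dp":[0.008,-0.005,0],"delta_rot":[0,0,0],"fingers":-1},{"dp":[0.006,-0.003,0],"delta_rot":[0,0,0],"fingers":-1},{"dp":[0.006,-0.002,0],"delta_rot":[0,0,0],"fingers":-1},{"dp":[0.006,-0.002,0],"delta_rot":[0,0,0],"fingers":-1},{"dp":[0.005,-0.001,0],"delta_rot":[0,0,0],"fingers":-1},{"dp":[0.004,0,0],"delta_rot":[0,0,0],"fingers":-1},{"dp":[0,0,0],"delta_rot":[0,0,0],"fingers":-1}]' >/dev/null; python3 w.py
python3 -m crank '[{"dp":[0.003,0,0],"delta_rot":[0,0,0],"fingers":-1},{"dp":[0,0,0],"delta_rot":[0,0,0],"fingers":-1}]' >/dev/null; python3 w.py
python3 -m crank '[{"dp":[0.003,0,0],"delta_rot":[0,0,0],"fingers":-1},{"dp":[0,0,0],"delta_rot":[0,0,0],"fingers":-1}]' >/dev/null; python3 w.py
```

```text
t 13.58 rack xy [-21.3 -37.1] tcpz 118.2 yaw err deg -0.09 tilt [-0.0013  0.0007] F rack [-4.35 -1.27 -1.07] gap 0.00
t 13.75 rack xy [-20.7 -37.1] tcpz 118.2 yaw err deg -0.08 tilt [-0.0031  0.0013] F rack [-5.98 -1.08 -0.35] gap -0.00
t 13.92 rack xy [-20.5 -37. ] tcpz 118.2 yaw err deg -0.07 tilt [-0.0059  0.0021] F rack [-7.67 -0.9   1.81] gap 0.00
```

```bash
python3 -m crank '[{"dp":[0.003,0,0],"delta_rot":[0,0,0],"fingers":-1},{"dp":[0.003,0,0],"delta_rot":[0,0,0],"fingers":-1},{"dp":[0,0,0],"delta_rot":[0,0,0],"fingers":-1}]' >/dev/null; python3 w.py
python3 -m crank '[{"dp":[-0.03,0,0],"delta_rot":[0,0,0],"fingers":-1},{"dp":[-0.04,0,0],"delta_rot":[0,0,0],"fingers":-1},{"dp":[0,0,-0.07],"delta_rot":[0,0,0],"fingers":-1},{"dp":[0,0,-0.07],"delta_rot":[0,0,0],"fingers":-1},{"dp":[-0.02,-0.04,-0.07],"delta_rot":[0,0,0],"fingers":-1},{"dp":[0,-0.04,-0.07],"delta_rot":[0,0,0],"fingers":-1},{"dp":[0,0,0],"delta_rot":[0,0,0],"fingers":-1},{"dp":[0,0,0],"delta_rot":[0,0,0],"fingers":-1},{"dp":[0,0,0],"delta_rot":[0,0,0],"fingers":-1}]' >/dev/null; python3 w.py; python3 lev.py w8
python3 - <<'E'
from fit import *
s=np.load('rack.npy');p,d,m=load('w8');c=cloud('w8').reshape(-1,3);l=loc(c,s)*1e3;z=c[:,2]*1e3
for sg in(1,-1):
    k=(abs(z-59)<3.5)&(l[:,0]<-1)&(l[:,0]>-20)&(sg*l[:,1]>24)&(sg*l[:,1]<70)
    print(sg,k.sum(),np.polyfit(sg*l[k,1],l[k,0],1),np.percentile(l[k,0],[5,50,95]))
k=(abs(z-65)<2)&(abs(l[:,1])<66)&(l[:,0]>-3)&(l[:,0]<9); print('plate',np.polyfit(l[k,1],l[k,0],1),np.percentile(l[k,0],[3,50,97]))
E
```

```text
t 14.17 rack xy [-19.9 -37. ] tcpz 118.0 yaw err deg -0.06 tilt [-0.0118  0.004 ] F rack [-11.31  -3.03   5.87] gap 0.00
t 14.92 rack xy [-58.9   3. ] tcpz 258.9 yaw err deg -0.06 tilt [ 0.0039 -0.0009] F rack [-0.48 -0.32 -0.22] gap 0.00
lever 1 673 angle hist(0.1 bins): {np.float64(-0.1): 127, np.float64(0.0): 306, np.float64(0.1): 188, np.float64(0.2): 41}
lever -1 658 angle hist(0.1 bins): {np.float64(-0.1): 159, np.float64(0.0): 298, np.float64(0.1): 173, np.float64(0.2): 26}
plate top x pct 1683 [-10.8  -7.6   1.5   4.6   5.3]
1 621 [ 0.00866648 -8.11258026] [-11.8459259   -7.74317837  -3.67158372]
-1 629 [ 0.01963519 -7.97616531] [-11.04416943  -6.91206799  -2.89820774]
plate [-0.0087965   2.23420967] [-0.88304225  2.29140816  5.31436925]
```

Both levers lie flat across the front (centre line x ≈ -7, slope ≤ 0.02) and the plate front is at x ≈ 0, so the card is home.

```bash
python3 -c "
from station import manip
print(manip.sign_off())"
```

```text
the job is handed in; nothing more can be done
None
```

The card is fully home with both ejector levers closed across its front, the other items were left alone, and the job was handed in at about 15 s of the 64 s allowed.

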